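# Draw the sample tray out of the drying cabinet with the pull hook

### The arm

A 6-joint arm with a two-finger parallel gripper is mounted at the origin on the work surface. World frame = base frame: x ahead of the robot, y to its left, z up, the work surface at z = 0. Lengths are in m, angles in degrees, forces in N, time in s.
With the tool pointing down it reaches from about 0.4 to 0.825 m from the base axis. Payload 7 kg.
Tool frame: the origin (TCP) lies on the centre line of the jaws, within the pads' length; the fingertips stand 17 mm ahead of it and the grasp point (between the pads) lies 2 mm behind it; z points along the fingers, y is the direction in which the jaws open and shut (so a half turn about z gives the same grasp; the last joint's range is limited). The gripper opens to 88 mm and grips with 3 to 60 N. Pads are 19 mm wide; open, the fingers measure 130 mm over their backs; the gripper's body (78 mm by 193 mm) begins 47 mm behind the grasp point.
Start: joints at [80.105, 20.546, 0.682, 0, -70.136, -16.507], TCP at [0.3, 0.605, 0.244] pointing down, gripper open.
Joint ranges: [-176.03, 176.03], [-82.01, 121.73], [-58.28, 71.71], [-173.87, 95.51], [-174.79, -0.11], [-173.66, 173.66]. Speed limits (degrees/s): [136.94, 136.94, 172.46, 180, 180, 180].

### API

Orientations are given as [roll, pitch, yaw] about the fixed x, y, z axes, in that order (R = Rz(yaw) Ry(pitch) Rx(roll)).
In Python, from plant import telemetry, vision, close_job, recognise, silhouettes, place_of gives the robot as it stands.
- The arm moves only by the shell command python3 -m handwheel 'ROWS'. ROWS is JSON, a list that holds one entry, the list of rows, each a list of 5 numbers: the shift along the tool's x, y, z in m, then the turn about the tool's z in rad, then the closure, from 0 (fully open) to 1 (shut). In form: [[[tx, ty, tz, yaw, gripper], ...]]. A call has 1 to 20 rows; each row shifts and turns the commanded pose from where the row before left it, along the tool's axes as they then stand; what a row does not reach is not made up. A row lasts 1/12 s, in which the tool goes at most 41.7 mm and 7.16 degrees, less where a joint would pass 70% of its speed; a pose out of reach is approached as far as the arm can. A call with a gripper value outside its range is refused whole. The fingers move at their own pace and stop on an object; the grip force is fixed at half the most. Time passes only in rows, so rows that do not move let the fingers close. It gives the time, the measured TCP pose, the force and the opening at its end, in the units of the state.
- telemetry.get_obs(): the state, without advancing time (a new reading comes with each control period).
- vision.snapshot(name): name is "scene" or "top"; returns a dict with "color" (400x640x3 uint8, red, green, blue), "mtx" (3x3 intrinsics, pixels), "cam_to_world" (4x4, takes a point from camera to world coordinates). Camera axes: x right, y down, z forward; pixel columns grow to the right and rows downward; lengths in m; the calibration is good to about 2 mm. A picture is of the moment at which its call begins. There is no depth.
- close_job(): hands the job in, once; it reports no verdict.
Trained networks look in a picture, given as the dict that the camera call returned (one of the last four; its "shot" number tells which), for a name from the list of things; names that differ only in an ending like _2 or _b are one class to them, and where a whole thing is asked for, a point or a joint stands for the part that bears it (a point fixed in the world has none). Each returns a list of dicts, best first, with "conf" (0 to 1); they miss things now and then, are a little off and sometimes report something else, mostly with a low value. They report only what shows in the picture. A call takes as long as a camera call. They do not tell look-alikes from the thing itself.
- recognise(name, picture): "xy" ([column, row] in pixels, amid what is visible of it).
- silhouettes(name, picture): "region" (400x640 bool, what is visible of it) and "xy" ([column, row] in pixels, amid what is visible of it).
- place_of(name, picture): "xy" ([column, row] in pixels: a listed point, or the origin of a listed thing).
The state is a dict: "clock": time; "joint_pos": joint angles; "qvel": joint speeds; "tau": joint torques, N m; "tool_pos": TCP position; "orientation": TCP orientation; "force": force on the tool from outside, world axes, zero at the start; "moment": the same for the moment, N m; "opening": finger opening in m.
Only numpy, scipy, OpenCV 4.12 (cv2) and the standard library are available. Lean on these libraries where they do the work, as an engineer would, in place of code of your own. Each camera call takes 0.05 s, during which the arm holds its last target.

### The job

Take the blue-handled hook from its rest, put its prong down through the orange ring of the sample tray and gently draw the tray straight out of the drying cabinet until you feel it bear firmly on the travel stop hidden inside; hold it there a moment without dragging the stop off its setting. Then unhook, leaving the tray drawn out at the stop, and lay the hook back in its rest. Keep the jars in the tray standing, leave the other things alone, and move the tray only with the hook.

Things in the scene. Friction and masses are not known exactly. Their poses are not given: they have to be found in the camera images.
- grip (a point): centre of the hook tool's blue handle, a bar 110 mm long (x), 16 mm wide (y), 18 mm high (z). x points along the handle to the prong end. A steel shaft 7 mm thick goes on along x from the handle's front end and at x = 92 mm turns straight down (-z) into the prong. The tool weighs about 0.12 kg. At the start it lies in its rest, handle level at 54 mm above the table, prong down
- tip (a point): very tip (round, 7 mm thick) of the hook's prong: 92 mm ahead along x of the handle centre and 38 mm below it
- ring (a point): centre of the orange pull ring at the tray's front: a flat-lying ring of 6 mm bar, 13 mm clear hole, 25 mm outside, its hole upright, lying level 36 mm above the table and 24 mm above the steel apron. x points into the cabinet, so the tray is drawn towards -x. Below it there is nothing but the apron; a prong put 10 to 18 mm below the ring's centre is well engaged
- tray: aluminium sample tray 200 mm (x) by 150 mm (y) by 36 mm high, walls 4 mm, origin under its middle; the ring's centre is 130 mm from it towards -x. Loose: it slides on the cabinet's floor, guided by the side walls with 2 mm play each side; tray and jars weigh about 0.45 kg and drag with about 1 to 3 N. Drawn out, it stays where it is left
- cabinet: drying cabinet, fixed: white housing 250 mm deep, 178 mm wide, 112 mm high, with a 12 mm thick steel floor that runs on 150 mm in front of it as an apron for the tray. Origin on the table under the middle of its open front; x points into it, away from the robot
- stop (a joint): travel of the stop (m): a red block clamped by friction under the cabinet roof, out of sight, that the tray's rear wall meets as it is drawn out. Its setting differs each time: the tray meets it after 75 to 135 mm of draw, which can only be felt. It reads 0 as set and grows if dragged towards the robot; it holds up to about 12 N and then slips
- seat (a point): centre of the hook's rest, at the height of the handle's centre when it lies in it (54 mm above the table). The rest is a fixed grey base 130 by 70 mm with two forked posts 43 mm before and behind the centre, each 10 mm thick, forks open upwards to 64 mm above the table with flared cheeks; between the posts 76 mm are free for the fingers. x is the direction of the handle
- jar_a: amber jar with blue cap, 36 mm wide, 45 mm high, standing loose in the tray (left); origin under its middle
- jar_b: the same, on the right in the tray
- beaker: glass beaker, 66 mm wide, 85 mm high, on the bench; origin under its middle; bystander
- bottle: amber bottle, 60 mm wide, 150 mm high; origin under its middle; bystander
- rack: white tube rack 90 (x) by 170 (y) by 95 mm high with tubes; origin under its middle; bystander
Not all that is in view belongs to the job. Of the things shaped like the part that bears grip, the blue one is meant.

How it is judged:
By the outcome, as a careful person would: the job done as asked, in the order asked, and still so for the second after the job is handed in, with the robot touching nothing.
It also fails if it takes over 70 s, if anything falls off the work surface, if the arm or the gripper's body presses on something with over 40 N, if the wrist force passes 120 N, or if a joint passes its speed limit or range.

## Working session

There is one attempt and no reset: what is moved stays moved. The work goes in short steps, Python scripts to look and compute and a shell command to move; the robot and the scene stay as the last step left them, time stands still between calls to the robot, and variables do not carry over. Pictures are saved under pics/ and viewed, and the job is handed in when it is done.

```bash
ls; mkdir -p pics; python3 - <<'E'
from plant import telemetry, vision
import cv2
o=telemetry.get_obs(); print(o)
for n in("scene","top"):
    s=vision.snapshot(n); cv2.imwrite(f"pics/{n}0.png",s["color"][:,:,::-1]); print(n,s["mtx"],s["cam_to_world"])
E
```

```text
pics
{'clock': 0.0, 'joint_pos': array([ 8.01053041e+01,  2.05936661e+01,  6.33206465e-01, -1.98783076e-02,
       -7.01363253e+01, -1.65048374e+01]), 'qvel': array([-3.60142428e-05,  9.30136576e-02,  7.89740867e-02,  6.28624072e-02,
        1.17982677e-02,  7.64608763e-02]), 'tau': array([ 1.85792938e-03, -5.82717919e+01,  2.93053794e+01,  6.99704424e+00,
        6.73410657e-03, -1.72020459e-04]), 'tool_pos': array([0.29996264, 0.60416579, 0.24259394]), 'orientation': array([ 1.79901894e+02, -9.58223345e-03, -2.64062952e+01]), 'force': array([ 0.69278268, -0.03257337,  0.70837817]), 'moment': array([ 0.02692534, -0.00059176, -0.07452775]), 'opening': 0.08771767067854752}
scene [[382.28397039   0.         323.80163166]
 [  0.         382.28397039 201.15498498]
 [  0.           0.           1.        ]] [[-0.66954119  0.43584496 -0.6014597   1.19476148]
 [ 0.74276971  0.38983449 -0.54435487  0.61367389]
 [-0.00278459 -0.81121406 -0.58474268  0.67956501]
 [ 0.          0.          0.          1.        ]]
top [[454.06804102   0.         321.75126764]
 [  0.         454.06804102 204.46841029]
 [  0.           0.           1.        ]] [[ 1.87787689e-02 -9.84114835e-01  1.76537104e-01  3.16727345e-01]
 [-9.99816818e-01 -1.91369931e-02 -3.26673005e-04  5.01378301e-02]
 [ 3.69987310e-03 -1.76498631e-01 -9.84293932e-01  1.20636322e+00]
 [ 0.00000000e+00  0.00000000e+00  0.00000000e+00  1.00000000e+00]]
```

View pics/scene0.png

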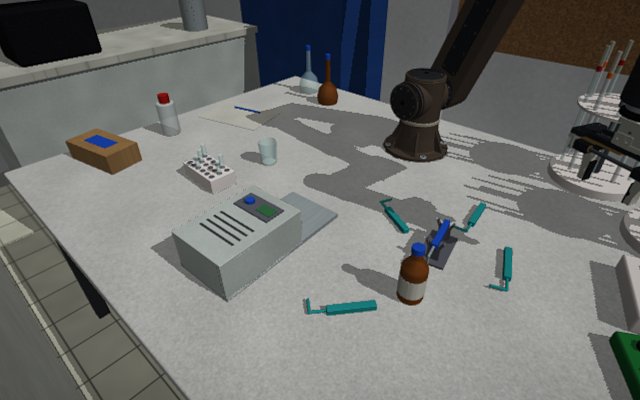

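View pics/top0.png

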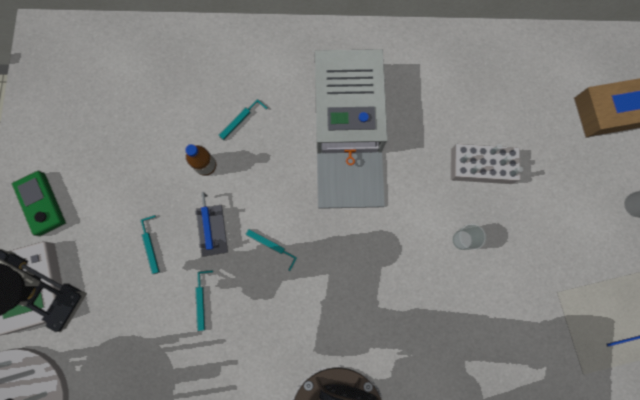

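The blue hook lies in its grey rest at top (208,228), scene (440,238). Look-alikes are the teal hooks at top (240,120), (150,250), (200,305) and (268,243). The bottle is at top (198,158). I choose the blue one and check it in a close crop, then measure.

```bash
cat > h.py <<'E'
import numpy as np, cv2
from plant import telemetry, vision, recognise, silhouettes, place_of
def ray(s,uv):
    K=s["mtx"];T=s["cam_to_world"]
    d=T[:3,:3]@np.linalg.inv(K)@np.array([uv[0],uv[1],1.]);return T[:3,3],d
def onz(s,uv,z):
    c,d=ray(s,uv);return c+d*(z-c[2])/d[2]
def tri(s1,u1,s2,u2):
    A=np.zeros((3,3));b=np.zeros(3);rs=[ray(s1,u1),ray(s2,u2)]
    for c,d in rs:
        d=d/np.linalg.norm(d);P=np.eye(3)-np.outer(d,d);A+=P;b+=P@c
    p=np.linalg.solve(A,b)
    return p,[float(np.linalg.norm(np.cross(p-c,d/np.linalg.norm(d)))) for c,d in rs]
def proj(s,p):
    T=np.linalg.inv(s["cam_to_world"]);q=s["mtx"]@(T[:3,:3]@np.asarray(p)+T[:3,3]);return q[:2]/q[2]
def crop(s,u0,v0,w,h,k,name):
    im=s["color"][v0:v0+h,u0:u0+w,::-1];cv2.imwrite("pics/"+name,cv2.resize(im,None,fx=k,fy=k,interpolation=cv2.INTER_CUBIC))
E
python3 - <<'E'
from h import *
np.set_printoptions(precision=4,suppress=True)
t=vision.snapshot("top"); s=vision.snapshot("scene")
Z=dict(grip=.054,tip=.016,ring=.036,seat=.054,cabinet=0,tray=.012,beaker=0,bottle=0,rack=0)
for n in Z:
    for nm,p in(("top",t),("scene",s)):
        for r in place_of(n,p)[:4]: print(n,nm,np.round(r["xy"],1),round(r["conf"],2),onz(p,r["xy"],Z[n]))
# blue handle top-face
for nm,p,b in(("top",t,(185,190,40,75)),("scene",s,(415,215,50,55))):
    u,v,w,h=b; im=cv2.cvtColor(p["color"],cv2.COLOR_RGB2HSV)[v:v+h,u:u+w]
    m=cv2.inRange(im,(108,120,60),(130,255,255)); ys,xs=np.nonzero(m)
    r=cv2.minAreaRect(np.c_[xs+u,ys+v].astype(np.float32)); print(nm,len(xs),r, [onz(p,c,.063) for c in cv2.boxPoints(r)])
crop(t,170,180,80,80,7,"c_hook.png"); crop(t,300,130,100,90,6,"c_ring.png");crop(s,400,190,80,90,6,"c_hooks.png")
E
```

```text
grip top [152.  250.5] 0.93 [0.3968 0.4767 0.054 ]
grip top [232.3 123.5] 0.72 [0.7377 0.2919 0.054 ]
grip top [199.8 307.7] 0.71 [0.258  0.3467 0.054 ]
grip top [206.5 229.7] 0.6 [0.4523 0.3424 0.054 ]
grip scene [396.5 216.8] 0.87 [0.4757 0.2221 0.054 ]
grip scene [505.4 262.4] 0.74 [0.4524 0.5009 0.054 ]
grip scene [439.5 238.1] 0.71 [0.4769 0.3481 0.054 ]
grip scene [352.9 308.1] 0.68 [0.786  0.3218 0.054 ]
tip top [267.3 107.9] 0.87 [0.7988 0.2055 0.016 ]
tip top [214.3 270.4] 0.68 [0.3511 0.3251 0.016 ]
tip top [155.8 214.6] 0.68 [0.4944 0.4888 0.016 ]
tip top [288.1 269.1] 0.62 [0.3581 0.1339 0.016 ]
tip scene [487.6 282.3] 0.96 [0.4982 0.4882 0.016 ]
tip scene [309.5 299.4] 0.9 [0.8062 0.2188 0.016 ]
tip scene [452.7 223.6] 0.81 [0.3548 0.3297 0.016 ]
tip scene [391.6 199.7] 0.61 [0.3719 0.1417 0.016 ]
ring top [351.9 161.4] 0.56 [ 0.6448 -0.0284  0.036 ]
seat top [206.5 228.8] 0.71 [0.4546 0.3426 0.054 ]
cabinet top [349.5 149.9] 0.74 [ 0.6875 -0.0239  0.    ]
cabinet scene [273.5 230.4] 0.96 [ 0.6901 -0.03    0.    ]
tray scene [207.6 181. ] 0.31 [ 0.6755 -0.3618  0.012 ]
beaker top [462.4 239.2] 0.61 [ 0.4463 -0.3269  0.    ]
beaker scene [268. 162.] 0.61 [ 0.4513 -0.3255  0.    ]
bottle top [204.7 161.8] 0.72 [0.6457 0.373  0.    ]
bottle scene [409.9 294.1] 0.69 [0.6336 0.3686 0.    ]
rack top [480.4 171.1] 0.9 [ 0.6344 -0.383   0.    ]
rack scene [208.6 179. ] 0.88 [ 0.6569 -0.3873  0.    ]
top 312 ((206.6230926513672, 227.98464965820312), (42.543914794921875, 7.938222408294678), 82.87498474121094) [array([0.5082, 0.3602, 0.063 ]), array([0.5112, 0.3403, 0.063 ]), array([0.4039, 0.3203, 0.063 ]), array([0.401 , 0.3399, 0.063 ])]
scene 379 ((433.6097717285156, 239.51219177246094), (17.803810119628906, 48.41386795043945), 51.34019470214844) [array([0.5658, 0.3153, 0.063 ]), array([0.4009, 0.3269, 0.063 ]), array([0.4336, 0.3739, 0.063 ]), array([0.5887, 0.3586, 0.063 ])]
```

View pics/c_hook.png

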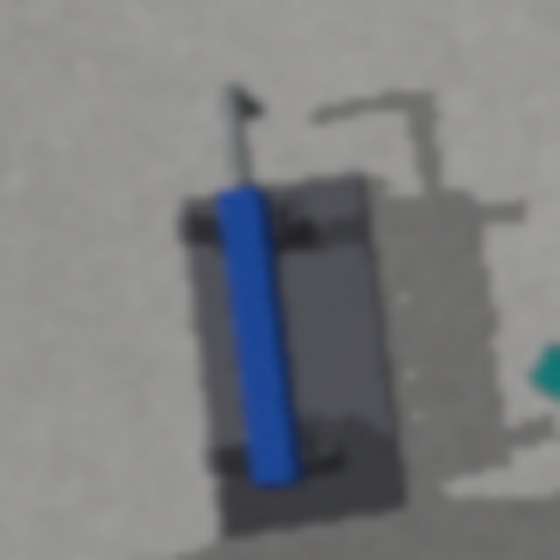

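View pics/c_ring.png

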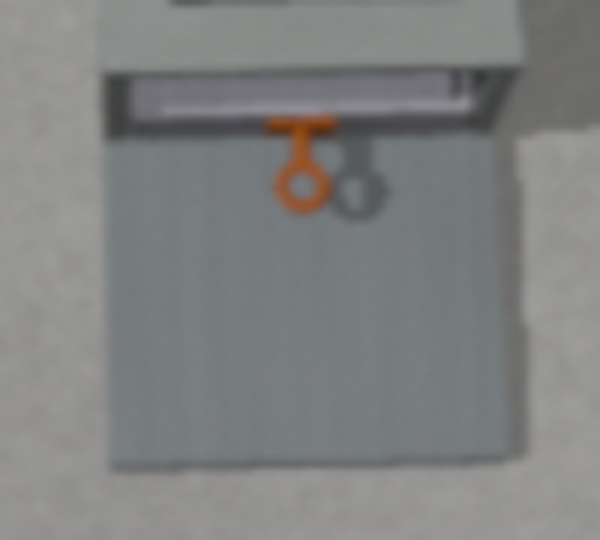

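View pics/c_hooks.png

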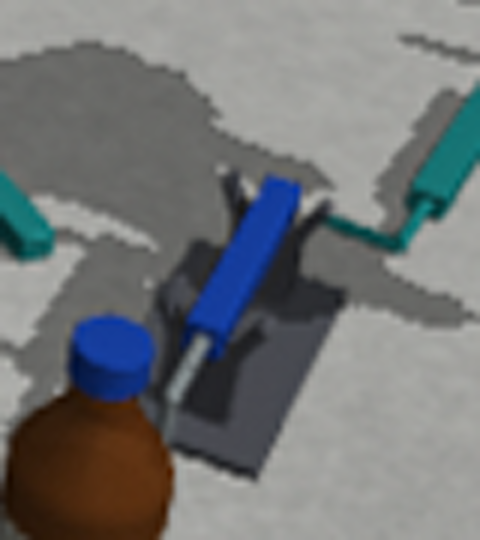

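The crops confirm the blue hook in the rest, and the orange ring's hole at about top (350.4,161). Next I fit the handle pose and the cabinet's direction.

```bash
python3 - <<'E'
from h import *
from scipy.optimize import minimize, differential_evolution
np.set_printoptions(precision=4,suppress=True)
t=vision.snapshot("top"); s=vision.snapshot("scene")
def box(p,x,y,z,yaw,L,W,H):
    c,sn=np.cos(yaw),np.sin(yaw);P=[]
    for a in(-L/2,L/2):
        for b in(-W/2,W/2):
            for h in(-H/2,H/2): P.append(proj(p,[x+c*a-sn*b,y+sn*a+c*b,z+h]))
    return cv2.convexHull(np.float32(P))
def masks(p,b,lo,hi,k=8):
    u,v,w,h=b; im=cv2.resize(p["color"][v:v+h,u:u+w],None,fx=k,fy=k,interpolation=cv2.INTER_LINEAR)
    return cv2.inRange(cv2.cvtColor(im,cv2.COLOR_RGB2HSV),lo,hi)>0
B=[(t,(185,190,40,75)),(s,(420,212,40,52))]
M=[masks(p,b,(105,130,50),(130,255,255)) for p,b in B]
M[1][:, :]=M[1]
def iou(q,i):
    p,b=B[i];h=(box(p,q[0],q[1],.054,q[2],.11,.016,.018).reshape(-1,2)-np.array(b[:2])+.5)*8
    m=np.zeros(M[i].shape,np.uint8);cv2.fillPoly(m,[np.int32(np.round(h*16))],1,shift=4);m=m>0
    return (m&M[i]).sum()/(m|M[i]).sum()
for sel in([0],[1],[0,1]):
    r=differential_evolution(lambda q:-sum(iou(q,i) for i in sel),[(.42,.49),(.32,.36),(0,.4)],seed=1,maxiter=60)
    print(sel,r.x,np.degrees(r.x[2]),-r.fun)
# teleport check line: shaft
crop(t,305,40,90,80,8,"c_cabA.png"); crop(t,305,130,90,85,8,"c_cabB.png"); crop(s,165,180,180,120,4,"c_cabS.png")
E
```

```text
[0] [0.4585 0.3426 0.1966] 11.265055762522211 0.87004662004662
[1] [0.4601 0.3407 0.1896] 10.861198553486465 0.7124565066109951
[0, 1] [0.4588 0.3416 0.1823] 10.446551840511255 1.520649738933057
```

View pics/c_cabA.png

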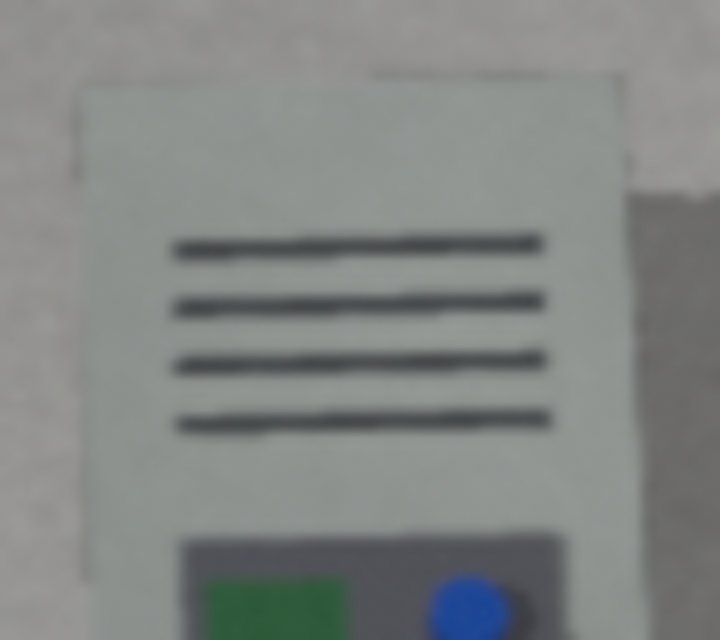

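View pics/c_cabB.png

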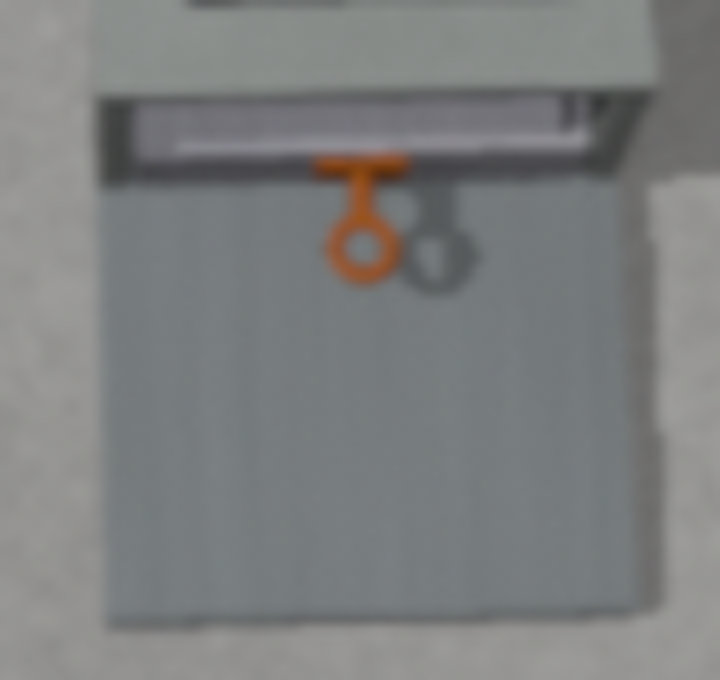

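View pics/c_cabS.png

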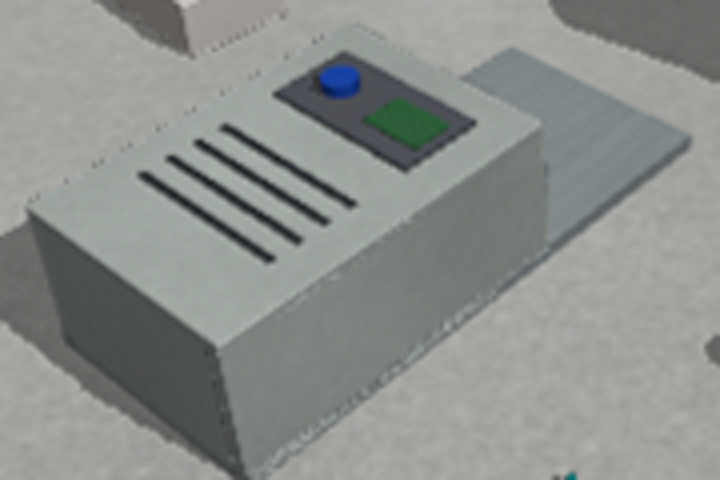

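```bash
python3 - <<'E'
from h import *
from scipy.optimize import least_squares
np.set_printoptions(precision=4,suppress=True)
t=vision.snapshot("top"); s=vision.snapshot("scene")
def px(c,u,v,k):return np.array([u+(c[0]+.5)/k-.5,v+(c[1]+.5)/k-.5])
W=.089
O=[(t,px((80,85),305,40,8),(.25,W,.112)),(t,px((620,75),305,40,8),(.25,-W,.112)),(t,px((97,95),305,130,8),(0,W,.112)),(t,px((657,90),305,130,8),(0,-W,.112)),
(t,px((107,620),305,130,8),(-.15,W,.012)),(t,px((640,610),305,130,8),(-.15,-W,.012)),
(s,px((28,210),165,180,4),(.25,-W,.112)),(s,px((218,348),165,180,4),(.25,W,.112)),(s,px((543,125),165,180,4),(0,W,.112)),(s,px((690,140),165,180,4),(-.15,W,.012)),(s,px((513,48),165,180,4),(-.15,-W,.012))]
def f(q,sel):
    c,n=np.cos(q[2]),np.sin(q[2]);r=[]
    for p,u,l in O:
        if (p is t and 0 in sel) or (p is s and 1 in sel): r.append(proj(p,[q[0]+c*l[0]-n*l[1],q[1]+n*l[0]+c*l[1],l[2]])-u)
    return np.ravel(r)
for sel in((0,),(1,),(0,1)):
    r=least_squares(f,[.68,-.03,0],args=(sel,));print(r.x,np.degrees(r.x[2]),"\n",r.fun.reshape(-1,2).round(1).tolist())
q=r.x
ring=onz(t,px((364,250),305,130,8),.036)
c,n=np.cos(q[2]),np.sin(q[2]);d=ring[:2]-q[:2];print("ring",ring,"in cabinet",c*d[0]+n*d[1],-n*d[0]+c*d[1])
for g in(t,):
  im=cv2.cvtColor(g["color"],cv2.COLOR_RGB2HSV)[150:170,340:365];print()
yaw=np.radians(11)
for y in(10,11.3): print(onz(t,(206.6,229),.063))
# shaft bend & handle corners in the top crop (scale 7, origin 170,180)
P={}
for nme,cc,z in(("FL",(219,190),.063),("FR",(262,188),.063),("RL",(252,488),.063),("bend",(232,90),.0575)): P[nme]=onz(t,px(cc,170,180,7),z);print(nme,P[nme])
d=P["FL"]-P["RL"];print("yaw",np.degrees(np.arctan2(d[1],d[0])),np.linalg.norm(d))
E
```

```text
[ 0.6761 -0.0225  0.0418] 2.394897201827763 
 [[-0.2, -0.3], [0.4, -0.4], [-0.4, 0.4], [0.4, -0.4], [-0.1, 0.4], [-0.2, 0.2]]
[ 0.6805 -0.0187  0.0424] 2.4292269325227696 
 [[-1.4, -0.5], [-0.1, 0.8], [0.9, -0.5], [0.9, -0.8], [-0.2, -0.1]]
[ 0.6776 -0.0217  0.0419] 2.4024860848928253 
 [[-0.6, -0.9], [0.1, -1.0], [-0.7, -0.2], [0.1, -1.0], [-0.4, -0.1], [-0.5, -0.4], [-1.0, -1.7], [0.2, -0.7], [0.9, -1.4], [0.8, -1.7], [-0.2, -0.9]]
ring [ 0.6463 -0.0235  0.036 ] in cabinet -0.03139819261299963 -0.000496565101081637

[0.4531 0.34   0.063 ]
[0.4531 0.34   0.063 ]
FL [0.51   0.3583 0.063 ]
FR [0.511  0.3427 0.063 ]
RL [0.4018 0.3393 0.063 ]
bend [0.5484 0.3574 0.0575]
yaw 9.939879411934779 0.10982183425611623
```

Handle centre is about (0.457, 0.341), yaw 10° (measured length 110 mm, as given). Ring is about (0.646, -0.024), and the cabinet yaw is 2.4°. I turn first to line up with the handle.

```bash
cat >> h.py <<'E'
from scipy.spatial.transform import Rotation as Ro
def st(goal=None,yaw=None):
    o=telemetry.get_obs();np.set_printoptions(precision=4,suppress=True)
    print("t",round(o["clock"],2),"pos",o["tool_pos"],"rpy",o["orientation"],"F",o["force"].round(2),"M",o["moment"].round(2),"open",round(o["opening"],4))
    R=Ro.from_euler("xyz",o["orientation"],degrees=True).as_matrix()
    if goal is not None: print(" tool shift",R.T@(np.array(goal)-o["tool_pos"]))
    if yaw is not None: print(" turn",-np.radians(yaw-o["orientation"][2]))
E
python3 -m handwheel '[[[0,0,0,-0.09,0],[0,0,0,-0.09,0],[0,0,0,-0.09,0],[0,0,0,-0.09,0],[0,0,0,-0.09,0],[0,0,0,-0.09,0],[0,0,0,-0.095,0],[0,0,0,0,0],[0,0,0,0,0]]]'
python3 -c "
from h import *
st([.457,.341,.15],10)"
```

```text
clock: 2.05
tool_pos: [0.3002, 0.6046, 0.2436]
orientation: [180.0, -0.0, 9.8]
force: [-0.0, 0.2, 0.4]
opening: 0.0878
t 2.05 pos [0.3002 0.6046 0.2436] rpy [179.9988  -0.002    9.8163] F [-0.04  0.18  0.41] M [-0.08  0.01  0.04] open 0.0878
 tool shift [0.1096 0.2865 0.0936]
 turn -0.0032054416135600477
```

```bash

python3 -m handwheel '[[[0.0091,0.0239,0.0078,0,0],[0.0091,0.0239,0.0078,0,0],[0.0091,0.0239,0.0078,0,0],[0.0091,0.0239,0.0078,0,0],[0.0091,0.0239,0.0078,0,0],[0.0091,0.0239,0.0078,0,0],[0.0091,0.0239,0.0078,0,0],[0.0091,0.0239,0.0078,0,0],[0.0091,0.0239,0.0078,0,0],[0.0091,0.0239,0.0078,0,0],[0.0091,0.0239,0.0078,0,0],[0.0095,0.0236,0.0078,-0.003,0],[0,0,0,0,0],[0,0,0,0,0],[0,0,0,0,0]]]'
python3 -c "
from h import *
st([.457,.341,.054],10)
t=vision.snapshot('top');crop(t,160,170,110,90,7,'g1.png');s=vision.snapshot('scene');crop(s,380,150,130,110,6,'g1s.png')"
```

```text
clock: 3.3
tool_pos: [0.458, 0.3416, 0.1503]
orientation: [-180.0, -0.0, 10.0]
force: [0.3, 0.7, 0.2]
opening: 0.0878
t 3.3 pos [0.458  0.3416 0.1503] rpy [-179.9807   -0.0287   10.0144] F [0.32 0.68 0.16] M [-0.03 -0.04  0.01] open 0.0878
 tool shift [-0.0012  0.0004  0.0963]
 turn 0.00025062420055378616
```

View pics/g1.png

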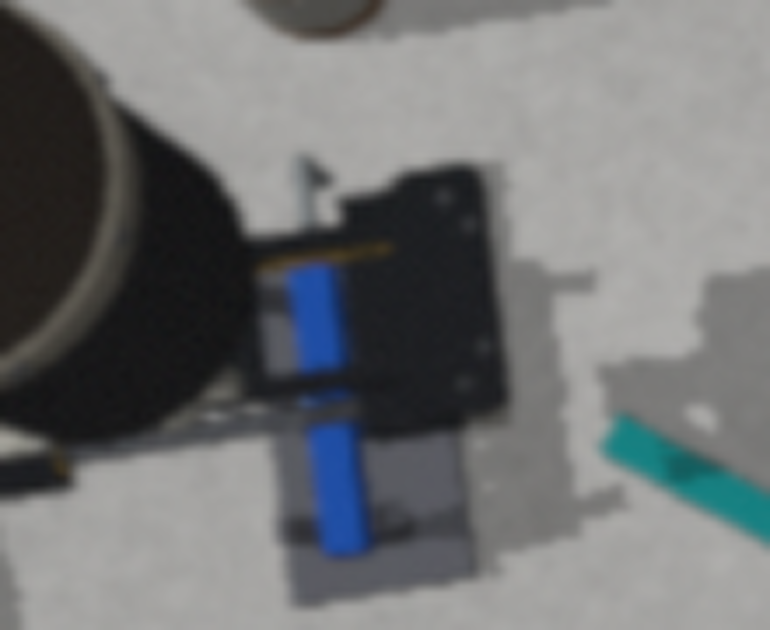

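View pics/g1s.png

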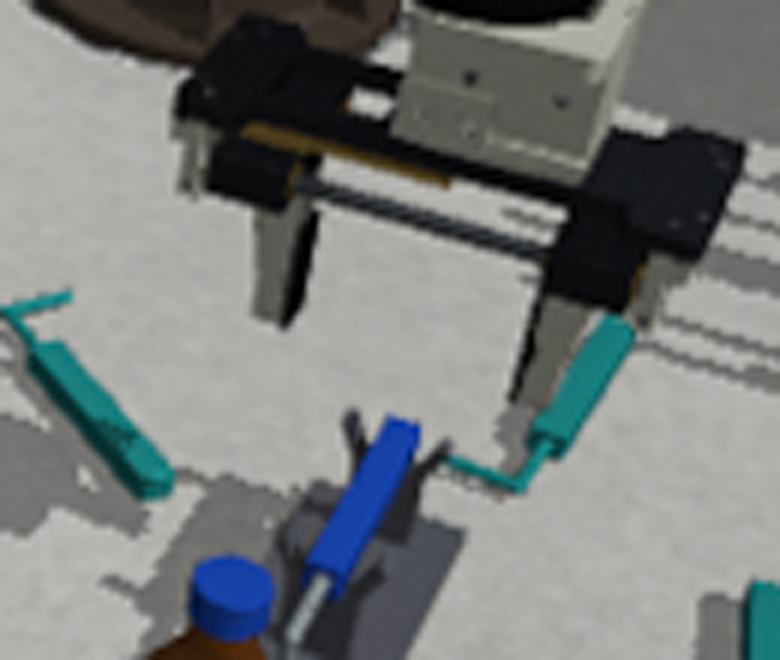

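The jaws straddle the handle, with the blue handle at crop (320,400) and the neighbouring hooks clear. Descending.

```bash

python3 -m handwheel '[[[-0.001,0,0.02,0,0],[0,0,0.02,0,0],[0,0,0.02,0,0],[0,0,0.016,0,0],[0,0,0.012,0,0],[0,0,0.008,0,0],[0,0,0,0,0],[0,0,0,0,0]]]'
python3 -c "
from h import *
st([.457,.341,.054],10)"
```

```text
clock: 4.07
tool_pos: [0.4567, 0.3418, 0.0541]
orientation: [180.0, 0.0, 10.2]
force: [0.0, 0.9, 1.1]
opening: 0.0879
t 4.07 pos [0.4567 0.3418 0.0541] rpy [179.9824   0.0029  10.1876] F [0.02 0.86 1.09] M [-0.04 -0.01  0.03] open 0.0879
 tool shift [0.0002 0.0008 0.0001]
 turn 0.0032735027394888245
```

```bash

python3 -m handwheel '[[[0,0,0,0,0.6],[0,0,0,0,0.75],[0,0,0,0,0.75],[0,0,0,0,0.75],[0,0,0,0,0.75]]]'
python3 -m handwheel '[[[0,0,0,0,0.85],[0,0,0,0,1],[0,0,0,0,1],[0,0,0,0,1],[0,0,0,0,1],[0,0,0,0,1],[0,0,0,0,1]]]'
python3 -c "
from h import *
st([.457,.341,.054],10)"
```

```text
clock: 4.48
tool_pos: [0.4569, 0.3414, 0.0544]
orientation: [-180.0, -0.0, 10.1]
force: [0.5, 0.5, 0.1]
opening: 0.0597
clock: 5.07
tool_pos: [0.4568, 0.3412, 0.0539]
orientation: [180.0, 0.0, 10.2]
force: [-0.3, -0.0, 0.3]
opening: 0.0155
t 5.07 pos [0.4568 0.3412 0.0539] rpy [179.9928   0.0063  10.1531] F [-0.26 -0.03  0.26] M [-0.15  0.    0.03] open 0.0155
 tool shift [ 0.0002  0.0002 -0.0001]
 turn 0.0026719739345988707
```

Gripped, with opening 15.5 mm on the 16 mm bar and no side load. This TCP pose is also where the hook must be laid back. Lift slowly.

```bash

python3 -m handwheel '[[[0,0,-0.004,0,1],[0,0,-0.008,0,1],[0,0,-0.012,0,1],[0,0,-0.016,0,1],[0,0,-0.02,0,1],[0,0,-0.02,0,1],[0,0,-0.015,0,1],[0,0,0,0,1],[0,0,0,0,1],[0,0,0,0,1]]]'
python3 -c "
from h import *
st([.554,-.027,.15],2.4)
t=vision.snapshot('top');s=vision.snapshot('scene')
crop(t,160,150,110,90,7,'g2.png');crop(s,380,150,130,110,6,'g2s.png')
"
```

```text
clock: 5.9
tool_pos: [0.4564, 0.3409, 0.1487]
orientation: [-180.0, 0.0, 10.1]
force: [-0.1, -0.1, -2.1]
opening: 0.0156
t 5.9 pos [0.4564 0.3409 0.1487] rpy [-179.9989    0.0295   10.1383] F [-0.07 -0.07 -2.08] M [-0.09 -0.   -0.01] open 0.0156
 tool shift [ 0.0313  0.3793 -0.0013]
 turn 0.13505810540625368
```

View pics/g2s.png

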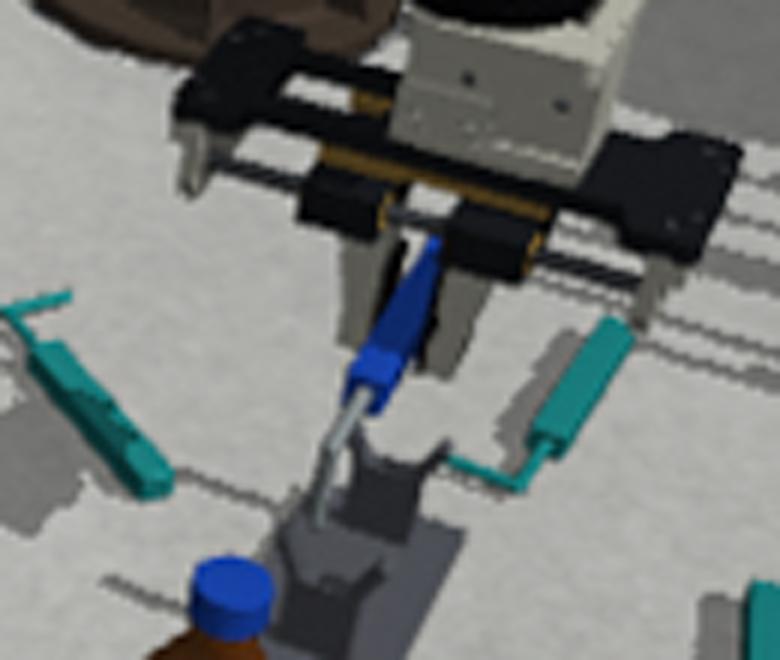

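Hook hangs in the jaws (tip at scene crop (318,520)) and the rest is empty. Turn and carry towards the ring at height.

```bash

python3 -m handwheel '[[[0,0,0,0.068,1],[0,0,0,0.067,1],[0.0063,0.0286,0,0,1],[0.0063,0.0286,0,0,1],[0.0063,0.0286,0,0,1],[0.0063,0.0286,0,0,1],[0.0063,0.0286,0,0,1],[0.0063,0.0286,0,0,1],[0.0063,0.0286,0,0,1],[0.0063,0.0286,0,0,1],[0.0063,0.0286,0,0,1],[0.0063,0.0286,0,0,1],[0.0063,0.0286,0,0,1],[0.0063,0.0286,0,0,1],[0.0063,0.0286,0,0,1],[0,0,0,0,1],[0,0,0,0,1]]]'
python3 -c "
from h import *
st([.554,-.027,.11],2.4)
t=vision.snapshot('top');s=vision.snapshot('scene')
crop(t,300,120,110,90,7,'r1.png');crop(s,240,120,130,110,6,'r1s.png')
"
```

```text
clock: 7.42
tool_pos: [0.5539, -0.0284, 0.1478]
orientation: [180.0, 0.1, 2.3]
force: [-0.3, 1.4, -1.4]
opening: 0.0156
t 7.42 pos [ 0.5539 -0.0284  0.1478] rpy [179.9734   0.1219   2.2503] F [-0.32  1.38 -1.4 ] M [ 0.01  0.04 -0.01] open 0.0156
 tool shift [ 0.0003 -0.0014  0.0378]
 turn -0.0026121527276052256
```

View pics/r1.png

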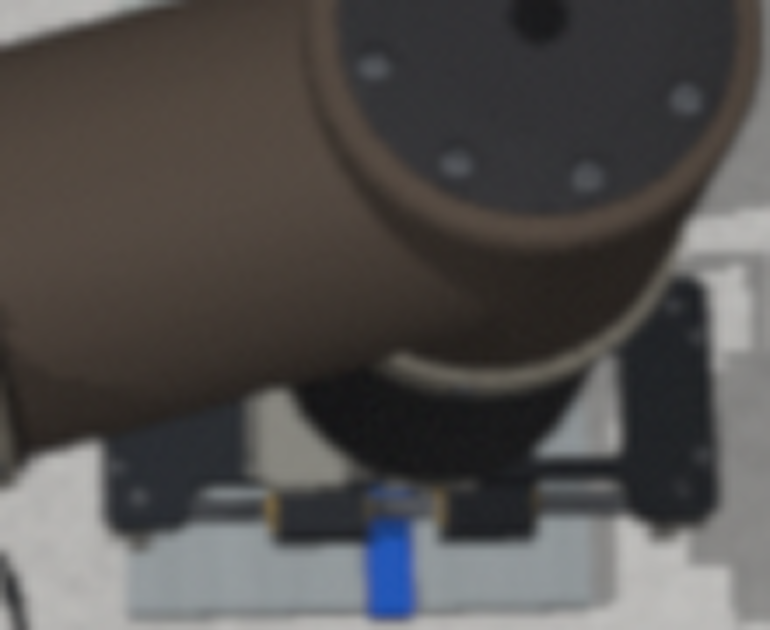

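View pics/r1s.png

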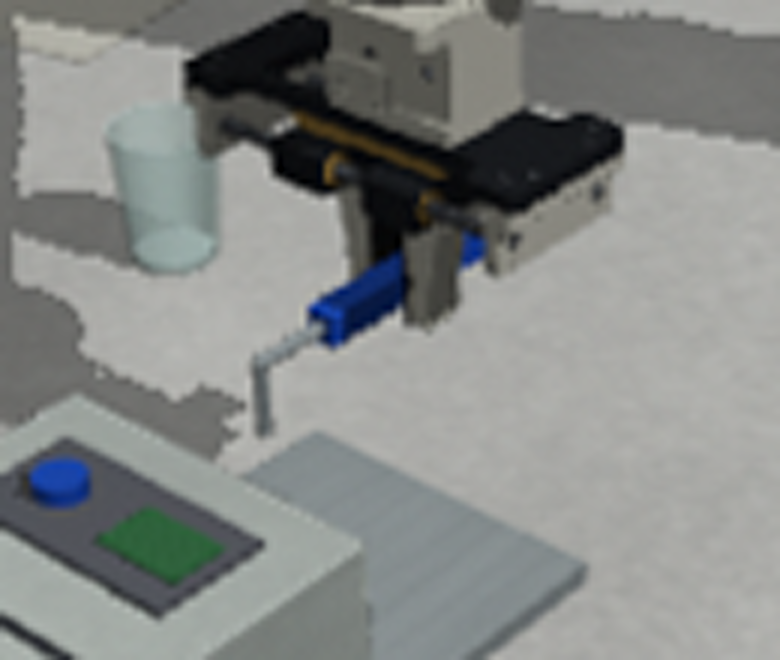

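```bash
python3 -c "
from h import *
t=vision.snapshot('top');s=vision.snapshot('scene')
np.set_printoptions(precision=4,suppress=True)
px=lambda c,u,v,k:(u+(c[0]+.5)/k-.5,v+(c[1]+.5)/k-.5)
a=px((263,435),240,120,6);b=px((258,358),240,120,6)
print('scene tip',onz(s,a,.110),'bend',onz(s,b,.1515), 'pred px',proj(s,[.6458,-.0248,.110]),a,proj(s,[.6458,-.0248,.1515]),b)
for u in ((367,617),(413,617)): print('rear',onz(t,px(u,300,120,7),.139))
for n in('tip','grip','ring'):
  for p in (s,t): print(n,[(np.round(r['xy'],1),round(r['conf'],2)) for r in place_of(n,p)[:5]])
crop(s,270,165,40,40,16,'tip.png')
"
```

```text
scene tip [ 0.6495 -0.0233  0.11  ] bend [ 0.6507 -0.0212  0.1515] pred px [284.0519 191.2755] (283.4166666666667, 192.08333333333331) [283.0294 177.9868] (282.5833333333333, 179.25)
rear [ 0.5017 -0.0225  0.139 ]
rear [ 0.502  -0.0382  0.139 ]
tip [(array([485. , 284.4]), 0.86), (array([394.3, 198.8]), 0.7), (array([284. , 192.9]), 0.61), (array([308. , 302.7]), 0.58), (array([452.7, 224.4]), 0.49)]
tip [(array([211.6, 269.4]), 0.82), (array([266.3, 108.9]), 0.56)]
grip [(array([506.3, 262.4]), 0.87), (array([396.2, 218. ]), 0.81), (array([352., 307.]), 0.7), (array([305.6, 169. ]), 0.66), (array([477.3, 214. ]), 0.65)]
grip [(array([234.8, 124. ]), 0.88), (array([151.7, 254. ]), 0.67), (array([201.8, 306.7]), 0.56), (array([355.6, 186. ]), 0.4)]
ring [(array([439.1, 235.4]), 0.72)]
ring []
```

View pics/tip.png

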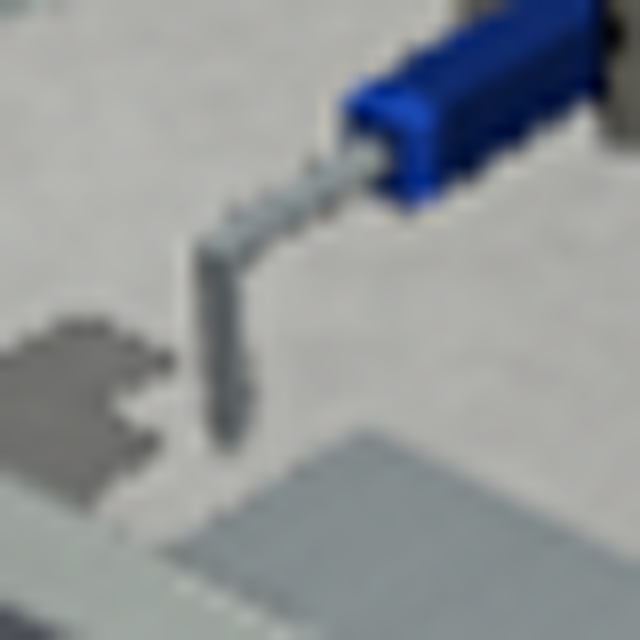

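The top view is blocked by the wrist; the scene view shows the tip at (283.4,192) next to the roof edge. Comparing tip and ring within each camera, the tip is about 1–2 mm right of the ring and 0–2 mm too far in. I correct by (-1, +1.8) mm, descend, and watch the force near the ring.

```bash

python3 -m handwheel '[[[-0.001,-0.0018,0.012,-0.0026,1],[0,0,0.015,0,1],[0,0,0.015,0,1],[0,0,0.012,0,1],[0,0,0.007,0,1],[0,0,0,0,1],[0,0,0,0,1],[0,0,0,0,1]]]'
python3 -c "
from h import *
st([.5531,-.0262,.060],2.4)"
python3 -m handwheel '[[[0,0,0.002,0,1],[0,0,0.002,0,1],[0,0,0.002,0,1],[0,0,0,0,1],[0,0,0,0,1]]]'
python3 -c "
from h import *
st([.5531,-.0262,.060],2.4)"
```

```text
clock: 8.58
tool_pos: [0.5538, -0.0249, 0.0887]
orientation: [-180.0, -0.1, 2.6]
force: [-1.2, -0.4, -0.3]
opening: 0.0158
t 8.58 pos [ 0.5538 -0.0249  0.0887] rpy [-179.9981   -0.0659    2.5895] F [-1.21 -0.36 -0.28] M [-0.02 -0.03 -0.01] open 0.0158
 tool shift [-0.0008  0.0013  0.0287]
 turn 0.0033071675009744297
clock: 9.0
tool_pos: [0.5531, -0.0251, 0.0819]
orientation: [180.0, 0.0, 2.6]
force: [-0.4, -1.2, -1.7]
opening: 0.0165
t 9.0 pos [ 0.5531 -0.0251  0.0819] rpy [179.9964   0.012    2.5655] F [-0.41 -1.23 -1.65] M [-0.08  0.   -0.06] open 0.0165
 tool shift [-0.0001  0.0011  0.0219]
 turn 0.0028879421987704815
```

```bash

python3 -m handwheel '[[[0,0.001,0.001,0,1],[0,0,0.001,0,1],[0,0,0.001,0,1],[0,0,0,0,1],[0,0,0,0,1]]]'
python3 -m handwheel '[[[0,0,0.001,0,1],[0,0,0.001,0,1],[0,0,0.001,0,1],[0,0,0,0,1]]]'
python3 -m handwheel '[[[0,0,0.001,0,1],[0,0,0.001,0,1],[0,0,0,0,1],[0,0,0,0,1]]]'
python3 -c "
from h import *
st([.5531,-.0262,.060],2.4)"
```

```text
clock: 9.42
tool_pos: [0.5532, -0.0261, 0.0789]
orientation: [180.0, 0.0, 2.6]
force: [0.4, 0.4, -1.6]
opening: 0.0156
clock: 9.75
tool_pos: [0.5531, -0.0261, 0.0757]
orientation: [180.0, 0.0, 2.6]
force: [0.0, -0.9, -1.1]
opening: 0.0155
clock: 10.08
tool_pos: [0.5532, -0.0261, 0.0739]
orientation: [180.0, 0.0, 2.6]
force: [0.2, 0.5, -1.2]
opening: 0.0155
t 10.08 pos [ 0.5532 -0.0261  0.0739] rpy [179.9966   0.0106   2.5673] F [ 0.18  0.46 -1.25] M [-0.08  0.    0.02] open 0.0155
 tool shift [-0.0001  0.0001  0.0139]
 turn 0.002919681438877277
```

No contact with the tip at ring height, so it is probably in the hole. Continue down.

```bash

python3 -m handwheel '[[[0,0,0.002,0,1],[0,0,0.002,0,1],[0,0,0.001,0,1],[0,0,0,0,1]]]'
python3 -m handwheel '[[[0,0,0.002,0,1],[0,0,0.002,0,1],[0,0,0.001,0,1],[0,0,0,0,1]]]'
python3 -m handwheel '[[[0,0,0.002,0,1],[0,0,0.002,0,1],[0,0,0.001,0,1],[0,0,0,0,1],[0,0,0,0,1]]]'
python3 -c "
from h import *
st([.5531,-.0262,.060],2.4)"
```

```text
clock: 10.42
tool_pos: [0.553, -0.0261, 0.0686]
orientation: [180.0, 0.0, 2.6]
force: [0.4, 0.5, -1.0]
opening: 0.0161
clock: 10.75
tool_pos: [0.553, -0.0261, 0.0636]
orientation: [180.0, 0.0, 2.6]
force: [0.3, 0.6, -2.1]
opening: 0.0158
clock: 11.17
tool_pos: [0.5532, -0.0261, 0.0589]
orientation: [180.0, 0.0, 2.6]
force: [-0.4, 0.7, -1.6]
opening: 0.0158
t 11.17 pos [ 0.5532 -0.0261  0.0589] rpy [179.9943   0.014    2.5698] F [-0.45  0.71 -1.55] M [-0.06 -0.04  0.01] open 0.0158
 tool shift [-0.0001  0.0001 -0.0011]
 turn 0.0029637816884480824
```

```bash

python3 -m handwheel '[[[-0.001,0,0,0.003,1],[-0.002,0,0,0,1],[-0.003,0,0,0,1],[-0.003,0,0,0,1],[-0.003,0,0,0,1],[-0.003,0,0,0,1]]]'
python3 -c "
from h import *
st()"
python3 -m handwheel '[[[-0.003,0,0,0,1],[-0.003,0,0,0,1],[-0.003,0,0,0,1],[-0.003,0,0,0,1],[-0.003,0,0,0,1],[0,0,0,0,1]]]'
python3 -c "
from h import *
st()
t=vision.snapshot('top');crop(t,300,120,110,110,6,'p1.png');s=vision.snapshot('scene');crop(s,240,150,130,90,6,'p1s.png')"
```

```text
clock: 11.67
tool_pos: [0.5382, -0.0266, 0.0592]
orientation: [-180.0, -0.0, 2.4]
force: [2.2, -0.0, -1.4]
opening: 0.0156
t 11.67 pos [ 0.5382 -0.0266  0.0592] rpy [-179.9928   -0.0383    2.4018] F [ 2.18 -0.   -1.36] M [-0.1  -0.8  -0.02] open 0.0156
clock: 12.17
tool_pos: [0.5224, -0.0274, 0.059]
orientation: [180.0, 0.0, 2.4]
force: [0.3, -0.7, -0.5]
opening: 0.016
t 12.17 pos [ 0.5224 -0.0274  0.059 ] rpy [179.9989   0.0349   2.3846] F [ 0.29 -0.67 -0.48] M [-0.21 -0.37 -0.03] open 0.016
```

View pics/p1.png

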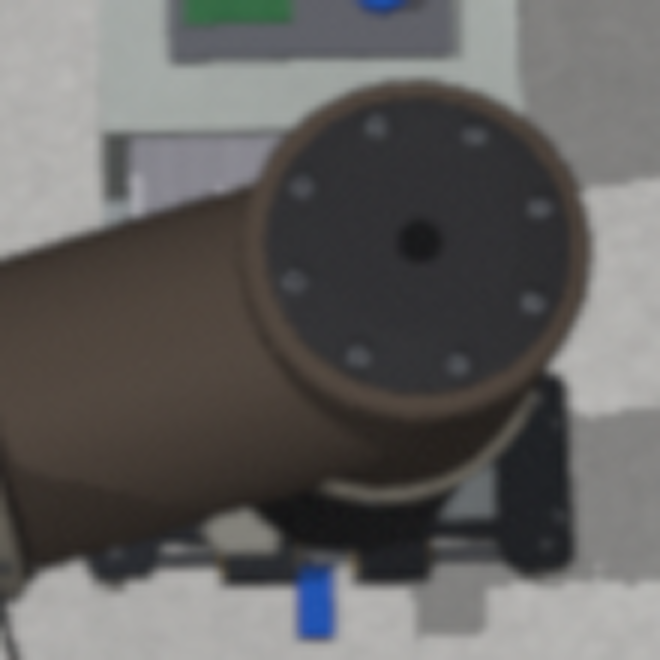

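View pics/p1s.png

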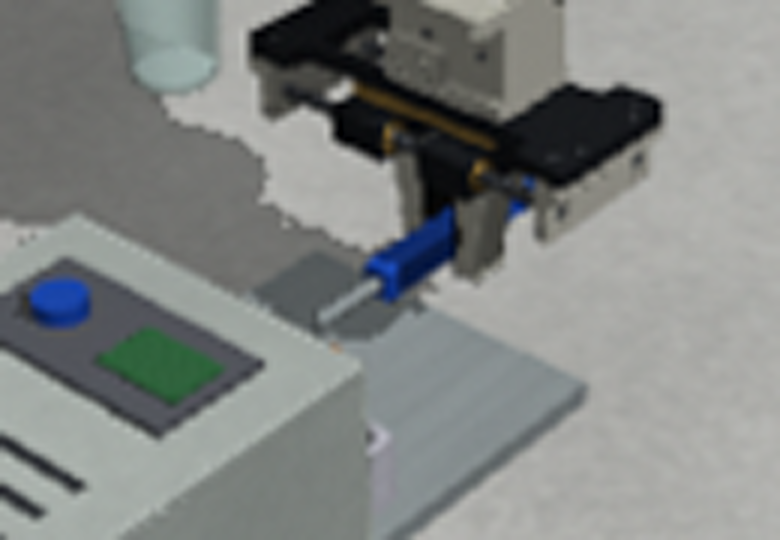

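The tray follows (its front corner shows at scene crop (380,440)), with the drag felt at about 2 N. Continue quickly up to roughly 60 mm, then slowly.

```bash

python3 -m handwheel '[[[-0.002,0,0,0,1],[-0.003,0,0,0,1],[-0.003,0,0,0,1],[-0.003,0,0,0,1],[-0.003,0,0,0,1],[-0.003,0,0,0,1],[-0.003,0,0,0,1],[-0.003,0,0,0,1],[-0.003,0,0,0,1],[-0.003,0,0,0,1],[-0.002,0,0,0,1],[-0.001,0,0,0,1],[-0.001,0,0,0,1],[-0.001,0,0,0,1]]]'
python3 -c "
from h import *
st()"
python3 -m handwheel '[[[-0.001,0,0,0,1],[-0.001,0,0,0,1],[-0.001,0,0,0,1],[-0.001,0,0,0,1]]]'
python3 -c "
from h import *
st()"
python3 -m handwheel '[[[-0.001,0,0,0,1],[-0.001,0,0,0,1],[-0.001,0,0,0,1],[-0.001,0,0,0,1]]]'
python3 -c "
from h import *
st()"
```

```text
clock: 13.43
tool_pos: [0.4893, -0.0287, 0.059]
orientation: [-180.0, -0.0, 2.4]
force: [1.1, -0.6, -1.2]
opening: 0.0158
t 13.43 pos [ 0.4893 -0.0287  0.059 ] rpy [-179.9995   -0.0085    2.3966] F [ 1.06 -0.64 -1.21] M [ 0.   -0.59 -0.05] open 0.0158
clock: 13.77
tool_pos: [0.4853, -0.0289, 0.059]
orientation: [-180.0, -0.0, 2.4]
force: [1.5, 0.6, 0.1]
opening: 0.0158
t 13.77 pos [ 0.4853 -0.0289  0.059 ] rpy [-179.9991   -0.0035    2.3942] F [1.46 0.56 0.07] M [ 0.   -0.65  0.03] open 0.0158
clock: 14.1
tool_pos: [0.4812, -0.029, 0.059]
orientation: [180.0, -0.0, 2.4]
force: [1.8, -0.2, -1.7]
opening: 0.0159
t 14.1 pos [ 0.4812 -0.029   0.059 ] rpy [179.9992  -0.0009   2.3954] F [ 1.84 -0.2  -1.69] M [-0.04 -0.62  0.01] open 0.0159
```

```bash
cat > ok.py <<'E'
import sys
from plant import telemetry
o=telemetry.get_obs();f=o["force"][0];m=o["moment"][1]
print(round(o["clock"],2),round(o["tool_pos"][0],4),"Fx",round(f,2),"My",round(m,2),"Fz",round(o["force"][2],1))
sys.exit(1 if f>4 or m<-1.3 else 0)
E
m(){ :; }
A="stop"
python3 -m handwheel '[[[-0.0006,0,0,0,1]]]' >/dev/null && python3 ok.py && \
python3 -m handwheel '[[[-0.0006,0,0,0,1]]]' >/dev/null && python3 ok.py && \
python3 -m handwheel '[[[-0.0006,0,0,0,1]]]' >/dev/null && python3 ok.py && \
python3 -m handwheel '[[[-0.0006,0,0,0,1]]]' >/dev/null && python3 ok.py && \
python3 -m handwheel '[[[-0.0006,0,0,0,1]]]' >/dev/null && python3 ok.py && \
python3 -m handwheel '[[[-0.0006,0,0,0,1]]]' >/dev/null && python3 ok.py && \
python3 -m handwheel '[[[-0.0006,0,0,0,1]]]' >/dev/null && python3 ok.py && \
python3 -m handwheel '[[[-0.0006,0,0,0,1]]]' >/dev/null && python3 ok.py && \
python3 -m handwheel '[[[-0.0006,0,0,0,1]]]' >/dev/null && python3 ok.py && \
python3 -m handwheel '[[[-0.0006,0,0,0,1]]]' >/dev/null && python3 ok.py && \
python3 -m handwheel '[[[-0.0006,0,0,0,1]]]' >/dev/null && python3 ok.py && \
python3 -m handwheel '[[[-0.0006,0,0,0,1]]]' >/dev/null && python3 ok.py && \
python3 -m handwheel '[[[-0.0006,0,0,0,1]]]' >/dev/null && python3 ok.py && \
python3 -m handwheel '[[[-0.0006,0,0,0,1]]]' >/dev/null && python3 ok.py && \
python3 -m handwheel '[[[-0.0006,0,0,0,1]]]' >/dev/null && python3 ok.py && \
python3 -m handwheel '[[[-0.0006,0,0,0,1]]]' >/dev/null && python3 ok.py && \
python3 -m handwheel '[[[-0.0006,0,0,0,1]]]' >/dev/null && python3 ok.py && \
python3 -m handwheel '[[[-0.0006,0,0,0,1]]]' >/dev/null && python3 ok.py
```

```text
14.18 0.4806 Fx 1.93 My -0.63 Fz -1.9
14.27 0.48 Fx 1.33 My -0.59 Fz -1.7
14.35 0.4794 Fx 1.89 My -0.63 Fz -0.8
14.43 0.4789 Fx 1.64 My -0.6 Fz -1.5
14.52 0.4783 Fx 1.84 My -0.67 Fz -2.1
14.6 0.4777 Fx 2.3 My -0.71 Fz -1.0
14.68 0.4771 Fx 2.39 My -0.57 Fz -1.5
14.77 0.4765 Fx 2.16 My -0.62 Fz -1.4
14.85 0.4759 Fx 1.38 My -0.65 Fz -1.6
14.93 0.4752 Fx 2.49 My -0.65 Fz -1.7
15.02 0.4747 Fx 1.28 My -0.69 Fz -1.8
15.1 0.474 Fx 1.88 My -0.67 Fz -1.3
15.18 0.4735 Fx 1.59 My -0.63 Fz -1.7
15.27 0.4729 Fx 2.43 My -0.61 Fz -2.7
15.35 0.4723 Fx 3.0 My -0.66 Fz -1.4
15.43 0.4717 Fx 1.69 My -0.67 Fz -1.7
15.52 0.4711 Fx 1.53 My -0.65 Fz -1.9
15.6 0.4705 Fx 2.26 My -0.64 Fz -1.2
```

```bash
sed -i 's/m<-1.3/m<-0.95/' ok.py
python3 -m handwheel '[[[-0.0006,0,0,0,1]]]' >/dev/null && python3 ok.py && \
python3 -m handwheel '[[[-0.0006,0,0,0,1]]]' >/dev/null && python3 ok.py && \
python3 -m handwheel '[[[-0.0006,0,0,0,1]]]' >/dev/null && python3 ok.py && \
python3 -m handwheel '[[[-0.0006,0,0,0,1]]]' >/dev/null && python3 ok.py && \
python3 -m handwheel '[[[-0.0006,0,0,0,1]]]' >/dev/null && python3 ok.py && \
python3 -m handwheel '[[[-0.0006,0,0,0,1]]]' >/dev/null && python3 ok.py && \
python3 -m handwheel '[[[-0.0006,0,0,0,1]]]' >/dev/null && python3 ok.py && \
python3 -m handwheel '[[[-0.0006,0,0,0,1]]]' >/dev/null && python3 ok.py && \
python3 -m handwheel '[[[-0.0006,0,0,0,1]]]' >/dev/null && python3 ok.py && \
python3 -m handwheel '[[[-0.0006,0,0,0,1]]]' >/dev/null && python3 ok.py && \
python3 -m handwheel '[[[-0.0006,0,0,0,1]]]' >/dev/null && python3 ok.py && \
python3 -m handwheel '[[[-0.0006,0,0,0,1]]]' >/dev/null && python3 ok.py && \
python3 -m handwheel '[[[-0.0006,0,0,0,1]]]' >/dev/null && python3 ok.py && \
python3 -m handwheel '[[[-0.0006,0,0,0,1]]]' >/dev/null && python3 ok.py && \
python3 -m handwheel '[[[-0.0006,0,0,0,1]]]' >/dev/null && python3 ok.py && \
python3 -m handwheel '[[[-0.0006,0,0,0,1]]]' >/dev/null && python3 ok.py && \
python3 -m handwheel '[[[-0.0006,0,0,0,1]]]' >/dev/null && python3 ok.py && \
python3 -m handwheel '[[[-0.0006,0,0,0,1]]]' >/dev/null && python3 ok.py && \
python3 -m handwheel '[[[-0.0006,0,0,0,1]]]' >/dev/null && python3 ok.py && \
python3 -m handwheel '[[[-0.0006,0,0,0,1]]]' >/dev/null && python3 ok.py && \
python3 -m handwheel '[[[-0.0006,0,0,0,1]]]' >/dev/null && python3 ok.py && \
python3 -m handwheel '[[[-0.0006,0,0,0,1]]]' >/dev/null && python3 ok.py && \
python3 -m handwheel '[[[-0.0006,0,0,0,1]]]' >/dev/null && python3 ok.py && \
python3 -m handwheel '[[[-0.0006,0,0,0,1]]]' >/dev/null && python3 ok.py && \
python3 -m handwheel '[[[-0.0006,0,0,0,1]]]' >/dev/null && python3 ok.py && \
python3 -m handwheel '[[[-0.0006,0,0,0,1]]]' >/dev/null && python3 ok.py && \
python3 -m handwheel '[[[-0.0006,0,0,0,1]]]' >/dev/null && python3 ok.py && \
python3 -m handwheel '[[[-0.0006,0,0,0,1]]]' >/dev/null && python3 ok.py && \
python3 -m handwheel '[[[-0.0006,0,0,0,1]]]' >/dev/null && python3 ok.py && \
python3 -m handwheel '[[[-0.0006,0,0,0,1]]]' >/dev/null && python3 ok.py && \
python3 -m handwheel '[[[-0.0006,0,0,0,1]]]' >/dev/null && python3 ok.py && \
python3 -m handwheel '[[[-0.0006,0,0,0,1]]]' >/dev/null && python3 ok.py && \
python3 -m handwheel '[[[-0.0006,0,0,0,1]]]' >/dev/null && python3 ok.py && \
python3 -m handwheel '[[[-0.0006,0,0,0,1]]]' >/dev/null && python3 ok.py && \
python3 -m handwheel '[[[-0.0006,0,0,0,1]]]' >/dev/null && python3 ok.py && \
python3 -m handwheel '[[[-0.0006,0,0,0,1]]]' >/dev/null && python3 ok.py
```

```text
15.68 0.4699 Fx 2.36 My -0.64 Fz -2.1
15.77 0.4693 Fx 2.34 My -0.62 Fz -1.6
15.85 0.4687 Fx 2.02 My -0.63 Fz -1.7
15.93 0.4681 Fx 1.43 My -0.64 Fz -1.2
16.02 0.4675 Fx 2.75 My -1.18 Fz -2.4
```

```bash

python3 -m handwheel '[[[0,0,0,0,1]]]' >/dev/null ; python3 ok.py ;python3 -m handwheel '[[[0,0,0,0,1]]]' >/dev/null ; python3 ok.py
```

```text
16.1 0.4676 Fx 1.34 My -0.77 Fz -2.2
16.18 0.4676 Fx 2.89 My -0.77 Fz -1.8
```

```bash

python3 -m handwheel '[[[-0.0003,0,0,0,1]]]' >/dev/null ; python3 ok.py ;python3 -m handwheel '[[[-0.0003,0,0,0,1]]]' >/dev/null ; python3 ok.py;python3 -m handwheel '[[[0,0,0,0,1]]]' >/dev/null ; python3 ok.py
```

```text
16.27 0.4675 Fx 4.08 My -1.14 Fz -2.3
16.35 0.4675 Fx 4.11 My -1.57 Fz -3.1
16.43 0.4675 Fx 4.08 My -1.5 Fz -2.7
```

Contact: Fx and My climb while x stays at 0.4675. Build up to about 8–9 N in small steps.

```bash

python3 -m handwheel '[[[-0.0003,0,0,0,1]]]' >/dev/null ; python3 ok.py ;python3 -m handwheel '[[[-0.0003,0,0,0,1]]]' >/dev/null ; python3 ok.py;python3 -m handwheel '[[[0,0,0,0,1]]]' >/dev/null ; python3 ok.py;python3 -m handwheel '[[[0,0,0,0,1]]]' >/dev/null ; python3 ok.py
```

```text
16.52 0.4674 Fx 6.31 My -1.98 Fz -3.4
16.6 0.4673 Fx 5.64 My -2.19 Fz -2.9
16.68 0.4673 Fx 5.47 My -2.03 Fz -3.1
16.77 0.4673 Fx 5.32 My -2.01 Fz -2.9
```

```bash

python3 -m handwheel '[[[-0.0003,0,0,0,1]]]' >/dev/null ; python3 ok.py ;python3 -m handwheel '[[[-0.0002,0,0,0,1]]]' >/dev/null ; python3 ok.py;python3 -m handwheel '[[[0,0,0,0,1]]]' >/dev/null ; python3 ok.py;python3 -m handwheel '[[[0,0,0,0,1]]]' >/dev/null ; python3 ok.py
```

```text
16.85 0.4673 Fx 7.5 My -2.36 Fz -3.4
16.93 0.4673 Fx 7.38 My -2.48 Fz -3.4
17.02 0.4673 Fx 7.0 My -2.3 Fz -2.9
17.1 0.4673 Fx 6.95 My -2.35 Fz -3.4
```

```bash

python3 -m handwheel '[[[-0.0002,0,0,0,1]]]' >/dev/null ; python3 ok.py ;python3 -m handwheel '[[[-0.0003,0,0,0,1]]]' >/dev/null ; python3 ok.py;python3 -m handwheel '[[[0,0,0,0,1],[0,0,0,0,1]]]' >/dev/null ; python3 ok.py;python3 -m handwheel '[[[0,0,0,0,1],[0,0,0,0,1]]]' >/dev/null ; python3 ok.py
```

```text
17.18 0.4672 Fx 7.48 My -2.57 Fz -3.3
17.27 0.4672 Fx 7.64 My -2.78 Fz -3.5
17.43 0.4672 Fx 8.22 My -2.61 Fz -3.3
17.6 0.4672 Fx 8.24 My -2.61 Fz -4.6
```

Stable at about 8 N with no slip (x constant). Hold for 1.3 s.

```bash

python3 -m handwheel '[[[0,0,0,0,1],[0,0,0,0,1],[0,0,0,0,1],[0,0,0,0,1],[0,0,0,0,1],[0,0,0,0,1],[0,0,0,0,1],[0,0,0,0,1]]]' >/dev/null ; python3 ok.py;python3 -m handwheel '[[[0,0,0,0,1],[0,0,0,0,1],[0,0,0,0,1],[0,0,0,0,1],[0,0,0,0,1],[0,0,0,0,1],[0,0,0,0,1],[0,0,0,0,1]]]' >/dev/null ; python3 ok.py
python3 -c "
from h import *
st()
t=vision.snapshot('top');crop(t,300,100,110,130,5,'p2.png');s=vision.snapshot('scene');crop(s,240,150,130,90,6,'p2s.png')"
```

```text
18.27 0.4672 Fx 7.44 My -2.65 Fz -3.8
18.93 0.4672 Fx 7.41 My -2.66 Fz -3.4
t 18.93 pos [ 0.4672 -0.0292  0.0595] rpy [-179.9658   -0.1925    2.4312] F [ 7.41  0.06 -3.41] M [-0.05 -2.66 -0.09] open 0.016
```

View pics/p2s.png

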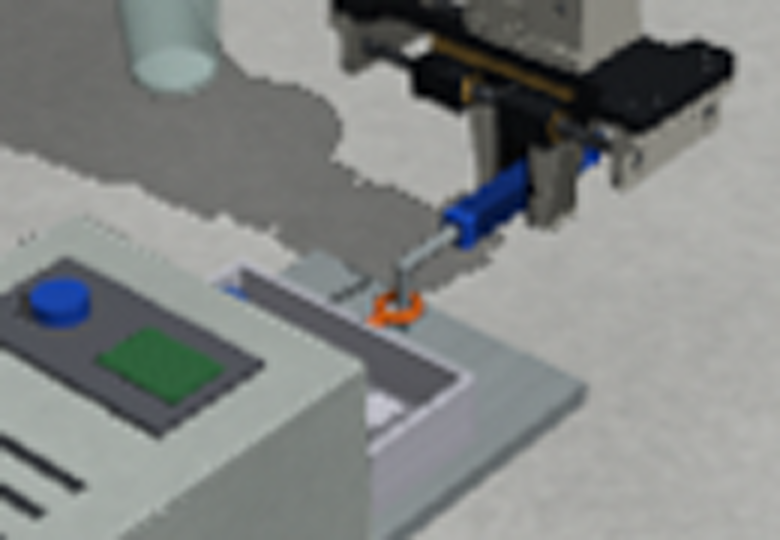

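The scene shows the prong through the orange ring at crop (398,305) and the tray drawn out. Relieve the pull and centre the prong in the hole without pushing the tray back.

```bash

python3 -m handwheel '[[[0.001,0,0,0,1],[0.001,0,0,0,1],[0,0,0,0,1]]]' >/dev/null ; python3 ok.py;python3 -m handwheel '[[[0.0006,0,0,0,1],[0.0006,0,0,0,1],[0,0,0,0,1]]]' >/dev/null ; python3 ok.py;python3 -m handwheel '[[[0.0006,0,0,0,1],[0,0,0,0,1]]]' >/dev/null ; python3 ok.py;
```

```text
19.28 0.4673 Fx 3.63 My -1.17 Fz -0.6
19.53 0.4677 Fx 0.41 My -0.12 Fz -1.3
19.7 0.4685 Fx 0.46 My -0.06 Fz -1.5
```

```bash

python3 -m handwheel '[[[0.0006,0,0,0,1],[0.0006,0,0,0,1],[0.0004,0,0,0,1],[0,0,0,0,1]]]' >/dev/null ; python3 ok.py;
python3 -m handwheel '[[[0,0,-0.002,0,1],[0,0,-0.002,0,1],[0,0,-0.002,0,1],[0,0,0,0,1]]]' >/dev/null ; python3 ok.py;
python3 -m handwheel '[[[0,0,-0.003,0,1],[0,0,-0.003,0,1],[0,0,-0.003,0,1],[0,0,0,0,1]]]' >/dev/null ; python3 ok.py;
python3 -m handwheel '[[[0,0,-0.003,0,1],[0,0,-0.003,0,1],[0,0,-0.003,0,1],[0,0,0,0,1]]]' >/dev/null ; python3 ok.py;
python3 -c "
from h import *
st()
s=vision.snapshot('scene');crop(s,240,150,130,90,6,'p3s.png')"
```

```text
20.03 0.4708 Fx -0.38 My -0.0 Fz -0.4
20.37 0.471 Fx 0.6 My -0.01 Fz -0.8
20.7 0.4712 Fx 0.5 My -0.03 Fz 0.1
21.03 0.4711 Fx -0.01 My -0.05 Fz -1.0
t 21.03 pos [ 0.4711 -0.0294  0.0836] rpy [-179.991    -0.0562    2.4031] F [-0.01  0.36 -1.04] M [-0.03 -0.05  0.05] open 0.0155
```

View pics/p3s.png

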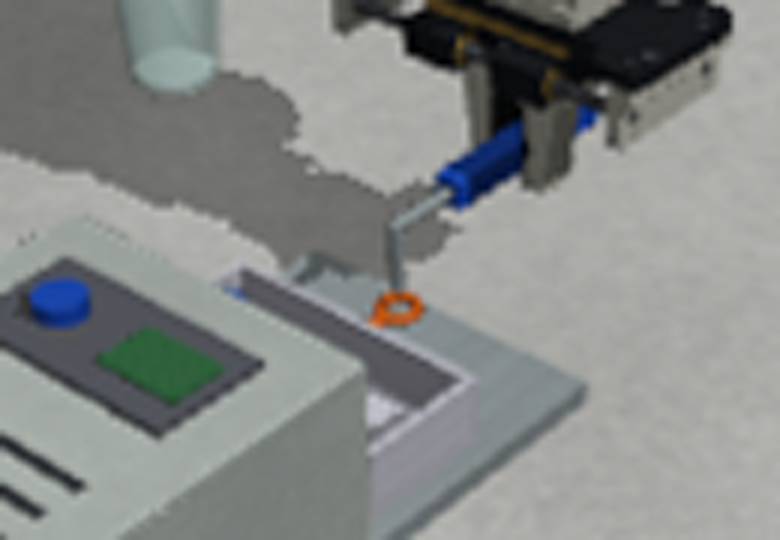

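Unhooked, and the tray stays out. Raise and check whether the hook tilted in the jaws.

```bash

python3 -m handwheel '[[[0,0,-0.01,0,1],[0,0,-0.018,0,1],[0,0,-0.018,0,1],[0,0,-0.018,0,1],[0,0,0,0,1],[0,0,0,0,1],[0,0,0,0,1]]]' >/dev/null ; python3 ok.py;
python3 -c "
from h import *
from plant import telemetry
st([.4568,.3412,.12],10.15)
o=telemetry.get_obs();R=Ro.from_euler('xyz',o['orientation'],degrees=True).as_matrix();T=o['tool_pos']
s=vision.snapshot('scene');t=vision.snapshot('top')
im=s['color'][:,:,::-1].copy()
for n,l in dict(tip=(.092,0,.038),bend=(.092,0,-.0035),front=(.055,0,-.009),frontb=(.055,0,.009),rear=(-.055,0,-.009),rearb=(-.055,0,.009)).items():
  q=proj(s,T+R@np.array(l)); print(n,((q-[260,110]+.5)*8-.5).round())
crop(s,260,110,95,75,8,'p4s.png');crop(t,300,100,110,130,5,'p4.png')"
```

```text
21.67 0.4702 Fx 0.67 My 0.05 Fz -2.7
t 21.67 pos [ 0.4702 -0.0295  0.1464] rpy [-179.9908    0.0396    2.3784] F [ 0.67 -0.48 -2.73] M [-0.05  0.05 -0.02] open 0.0157
 tool shift [ 0.002  -0.371   0.0264]
 turn -0.13564053310397642
tip [371. 555.]
bend [367. 452.]
front [438. 396.]
frontb [439. 441.]
rear [633. 282.]
rearb [632. 325.]
```

View pics/p4s.png

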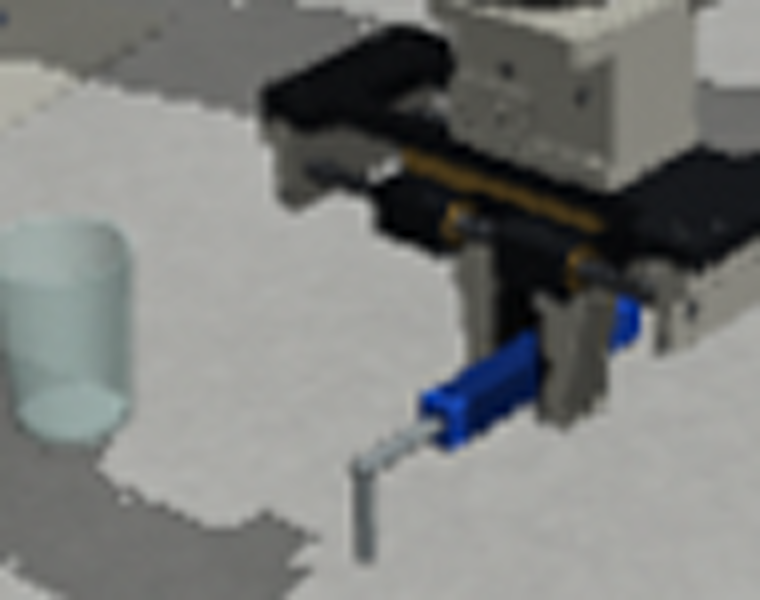

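View pics/p4.png

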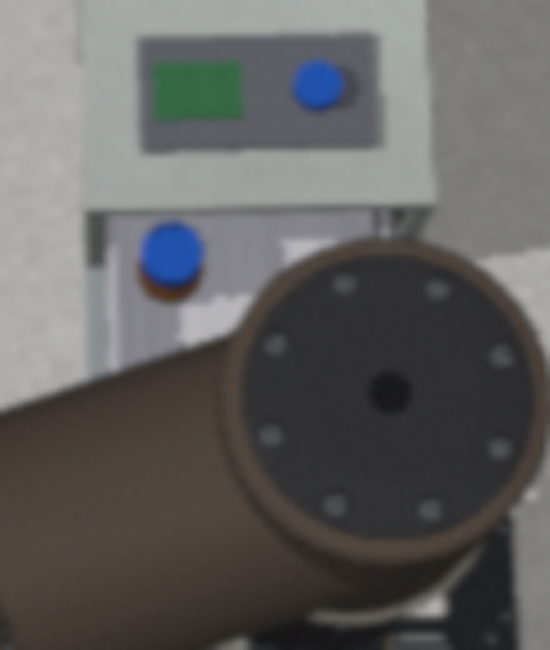

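The hook pose matches the prediction as well as before the pull, so there was no slip. Jar_a is standing (top crop (170,255)). Carry back over the rest.

```bash

python3 -m handwheel '[[[0,0,0,-0.068,1],[0,0,0,-0.0676,1],[0.004,-0.0282,0,0,1],[0.004,-0.0282,0,0,1],[0.004,-0.0282,0,0,1],[0.004,-0.0282,0,0,1],[0.004,-0.0282,0,0,1],[0.004,-0.0282,0,0,1],[0.004,-0.0282,0,0,1],[0.004,-0.0282,0,0,1],[0.004,-0.0282,0,0,1],[0.004,-0.0282,0,0,1],[0.004,-0.0282,0,0,1],[0.004,-0.0282,0,0,1],[0.0041,-0.0282,0,0,1],[0,0,0,0,1],[0,0,0,0,1],[0,0,0,0,1],[0,0,0,0,1]]]'
python3 -c "
from h import *
st([.4568,.3412,.0545],10.15)"
```

```text
clock: 23.35
tool_pos: [0.457, 0.3396, 0.1463]
orientation: [179.9, 0.1, 10.1]
force: [0.2, 0.8, -1.2]
opening: 0.0155
t 23.35 pos [0.457  0.3396 0.1463] rpy [179.9405   0.0682  10.1353] F [ 0.23  0.83 -1.19] M [-0.08  0.01 -0.03] open 0.0155
 tool shift [ 0.0002 -0.0017  0.0918]
 turn -0.000257114981783539
```

```bash

python3 -m handwheel '[[[0,-0.001,0.01,0,1],[0,0,0.015,0,1],[0,0,0.015,0,1],[0,0,0.013,0,1],[0,0,0.01,0,1],[0,0,0,0,1],[0,0,0,0,1],[0,0,0,0,1],[0,0,0,0,1]]]'
python3 -c "
from h import *
st([.4568,.3412,.0545],10.15)"
```

```text
clock: 24.1
tool_pos: [0.4576, 0.3419, 0.0848]
orientation: [-179.9, -0.1, 10.2]
force: [-0.6, -0.1, -1.0]
opening: 0.0156
t 24.1 pos [0.4576 0.3419 0.0848] rpy [-179.9426   -0.0703   10.1683] F [-0.64 -0.14 -0.97] M [-0.02 -0.02  0.  ] open 0.0156
 tool shift [-0.0009  0.0006  0.0303]
 turn 0.00031916382140691505
```

```bash

python3 -m handwheel '[[[0,0,0,0,1],[0,0,0,0,1],[0,0,0,0,1],[0,0,0,0,1]]]'>/dev/null
python3 -c "
from h import *
st([.4568,.3412,.0545],10.15)
t=vision.snapshot('top');s=vision.snapshot('scene');crop(t,160,170,110,90,7,'b1.png');crop(s,380,150,130,110,6,'b1s.png')"
```

```text
t 24.43 pos [0.4572 0.3417 0.0842] rpy [-179.9812   -0.0198   10.1718] F [ 0.81  0.09 -1.57] M [-0.13 -0.06  0.04] open 0.0159
 tool shift [-0.0005  0.0004  0.0297]
 turn 0.00038072039036303956
```

View pics/b1s.png

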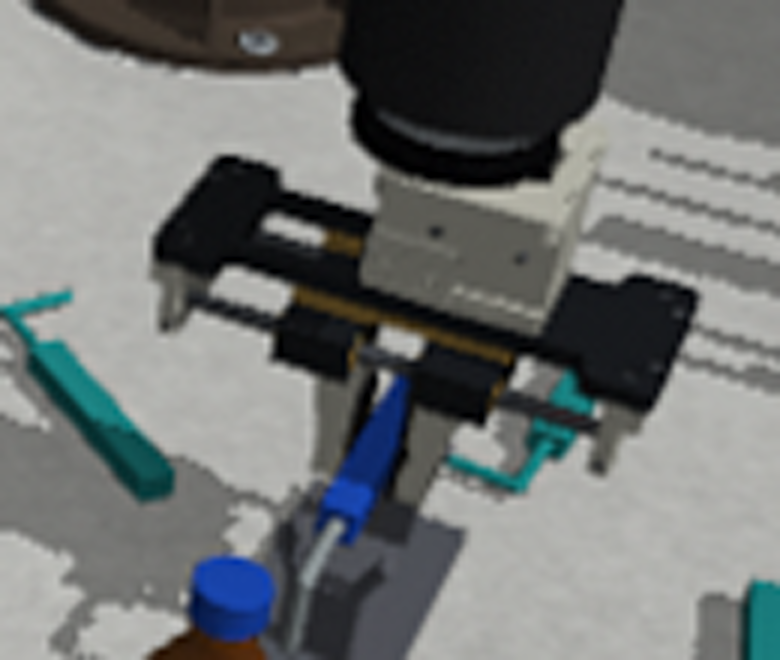

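The handle is lined up above the forks. Lower gently to the original grasp height.

```bash

python3 -m handwheel '[[[-0.0004,0.0004,0.004,0,1],[0,0,0.004,0,1],[0,0,0.003,0,1],[0,0,0.003,0,1],[0,0,0.002,0,1],[0,0,0,0,1],[0,0,0,0,1]]]'
python3 -m handwheel '[[[0,0,0.003,0,1],[0,0,0.003,0,1],[0,0,0.003,0,1],[0,0,0,0,1],[0,0,0,0,1]]]'
python3 -c "
from h import *
st([.4568,.3412,.0545],10.15)"
```

```text
clock: 25.12
tool_pos: [0.4568, 0.341, 0.0677]
orientation: [180.0, 0.0, 10.2]
force: [0.0, 0.1, -1.3]
opening: 0.0155
clock: 25.53
tool_pos: [0.4567, 0.3409, 0.0587]
orientation: [180.0, 0.0, 10.2]
force: [-0.1, 0.8, -0.7]
opening: 0.0158
t 25.53 pos [0.4567 0.3409 0.0587] rpy [179.9762   0.0228  10.1646] F [-0.11  0.75 -0.65] M [-0.09  0.02 -0.02] open 0.0158
 tool shift [ 0.0001 -0.0003  0.0042]
 turn 0.00025554380293377047
```

```bash

python3 -m handwheel '[[[0,-0.0003,0.002,0,1],[0,0,0.001,0,1],[0,0,0.001,0,1],[0,0,0,0,1],[0,0,0,0,1]]]'
python3 -m handwheel '[[[0,0,0.0004,0,1],[0,0,0,0,1],[0,0,0,0,1]]]'
python3 -c "
from h import *
st([.4568,.3412,.0540],10.15)"
```

```text
clock: 25.95
tool_pos: [0.4567, 0.3413, 0.0549]
orientation: [180.0, 0.0, 10.2]
force: [0.7, 0.2, -1.5]
opening: 0.0156
clock: 26.2
tool_pos: [0.4568, 0.3414, 0.0546]
orientation: [-180.0, -0.0, 10.2]
force: [-0.2, -0.2, -1.6]
opening: 0.0155
t 26.2 pos [0.4568 0.3414 0.0546] rpy [-179.9984   -0.0029   10.1642] F [-0.19 -0.16 -1.58] M [-0.01  0.03 -0.01] open 0.0155
 tool shift [-0.      0.0002  0.0006]
 turn 0.00024808363317070436
```

```bash

python3 -m handwheel '[[[0,0,0.0004,0,1],[0,0,0,0,1],[0,0,0,0,1]]]'
python3 -m handwheel '[[[0,0,0.0004,0,1],[0,0,0,0,1],[0,0,0,0,1]]]'
python3 -c "
from h import *
st([.4568,.3412,.0540],10.15)"
```

```text
clock: 26.45
tool_pos: [0.4568, 0.3413, 0.0542]
orientation: [-180.0, 0.0, 10.2]
force: [0.2, -0.3, 0.1]
opening: 0.0157
clock: 26.7
tool_pos: [0.4568, 0.3414, 0.0539]
orientation: [-180.0, -0.0, 10.2]
force: [-1.4, -0.2, 1.4]
opening: 0.0158
t 26.7 pos [0.4568 0.3414 0.0539] rpy [-179.9952   -0.0089   10.1685] F [-1.4  -0.25  1.36] M [-0.26  0.3   0.02] open 0.0158
 tool shift [-0.      0.0002 -0.0001]
 turn 0.0003227775315624705
```

Seated: the weight has come off the wrist at the original height. Open step by step and rise.

```bash

python3 -m handwheel '[[[0,0,0,0,0.8],[0,0,0,0,0.7],[0,0,0,0,0.5],[0,0,0,0,0.3],[0,0,0,0,0],[0,0,0,0,0],[0,0,0,0,0],[0,0,0,0,0],[0,0,0,0,0],[0,0,0,0,0]]]'
python3 -m handwheel '[[[0,0,-0.006,0,0],[0,0,-0.012,0,0],[0,0,-0.02,0,0],[0,0,-0.025,0,0],[0,0,-0.025,0,0],[0,0,-0.025,0,0],[0,0,-0.025,0,0],[0,0,-0.015,0,0],[-0.02,-0.02,0,0,0],[-0.02,-0.02,0,0,0],[-0.02,-0.02,0,0,0],[-0.02,-0.02,0,0,0],[-0.02,-0.02,0,0,0],[-0.02,-0.02,0,0,0],[-0.02,-0.02,0,0,0],[0,0,0,0,0],[0,0,0,0,0],[0,0,0,0,0]]]'
python3 -c "
from h import *
st()
t=vision.snapshot('top');s=vision.snapshot('scene');crop(t,160,170,90,75,8,'e1.png');crop(t,295,90,110,110,5,'e2.png');crop(s,0,0,640,400,1,'e3.png');crop(s,230,150,240,120,3,'e4.png')
np.set_printoptions(precision=4,suppress=True)
for n,z in(('ring',.036),('jar_a',.016),('jar_b',.016),('grip',.054),('beaker',0),('bottle',0),('rack',0)):
  for nm,p in(('t',t),('s',s)): print(n,nm,[(np.round(r['xy'],1),onz(p,r['xy'],z)[:2],round(r['conf'],2)) for r in place_of(n,p)[:6]])
"
```

```text
clock: 27.53
tool_pos: [0.4568, 0.3414, 0.0537]
orientation: [180.0, 0.0, 10.2]
force: [-0.0, -0.6, -0.5]
opening: 0.0716
clock: 29.03
tool_pos: [0.2942, 0.4544, 0.2071]
orientation: [-180.0, -0.0, 10.2]
force: [0.3, -0.3, -0.6]
opening: 0.0879
t 29.03 pos [0.2942 0.4544 0.2071] rpy [-179.9917   -0.0069   10.2077] F [ 0.3  -0.33 -0.57] M [-0.09 -0.07 -0.02] open 0.0879
ring t [(array([348.3, 189.5]), array([ 0.5681, -0.0194]), 0.71), (array([206.5, 197.9]), array([0.5383, 0.3523]), 0.46)]
ring s [(array([306.8, 199.9]), array([ 0.561 , -0.0263]), 0.87)]
jar_a t [(array([334.9, 156. ]), array([0.6646, 0.0166]), 0.61), (array([364.1, 162.5]), array([ 0.6479, -0.0628]), 0.57)]
jar_a s []
jar_b t [(array([334.9, 156. ]), array([0.6646, 0.0166]), 0.61), (array([364.1, 162.5]), array([ 0.6479, -0.0628]), 0.57)]
jar_b s []
grip t [(array([200.4, 307.1]), array([0.2595, 0.3453]), 0.97), (array([233.8, 122.3]), array([0.7411, 0.2881]), 0.91), (array([206.9, 230.8]), array([0.4495, 0.3412]), 0.81), (array([152.9, 251.5]), array([0.3943, 0.4742]), 0.78), (array([264.2, 242. ]), array([0.4238, 0.1941]), 0.54)]
grip s [(array([507.7, 263.3]), array([0.4518, 0.5059]), 0.91), (array([394.5, 217.7]), array([0.4824, 0.2203]), 0.88), (array([477.3, 217.9]), array([0.3378, 0.3831]), 0.63), (array([351.4, 306.8]), array([0.7855, 0.3176]), 0.55), (array([437.9, 237. ]), array([0.4758, 0.3432]), 0.5)]
beaker t [(array([459.5, 238.6]), array([ 0.4478, -0.3192]), 0.75)]
beaker s [(array([268.1, 163.6]), array([ 0.4585, -0.3167]), 0.7)]
bottle t [(array([204.1, 166.6]), array([0.6321, 0.3737]), 0.96)]
bottle s [(array([409.4, 294.2]), array([0.6346, 0.3679]), 0.86)]
rack t [(array([479.5, 168.7]), array([ 0.6411, -0.3808]), 0.84)]
rack s [(array([208. , 180.5]), array([ 0.6635, -0.3809]), 0.88)]
```

View pics/e1.png

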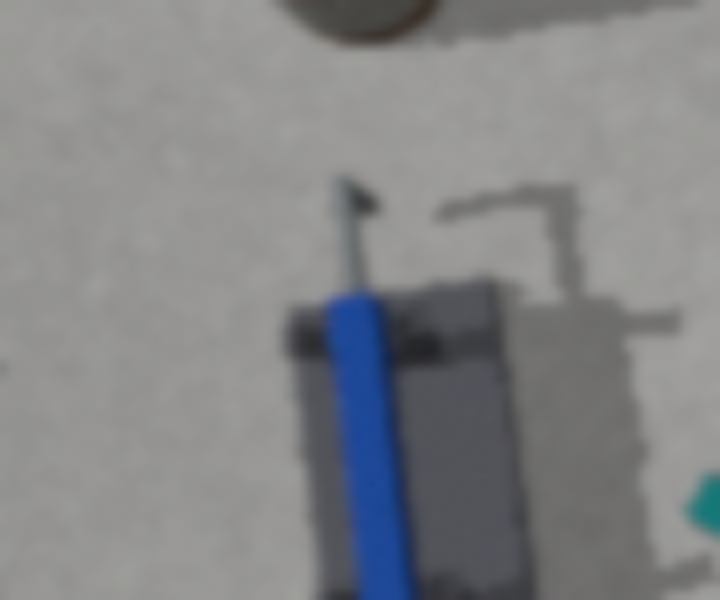

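View pics/e2.png

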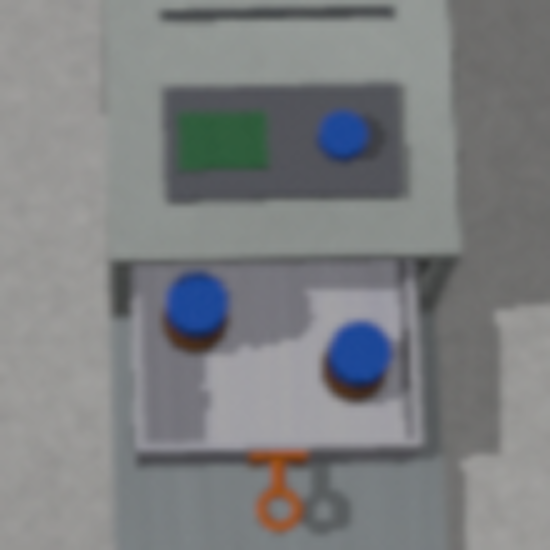

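View pics/e3.png

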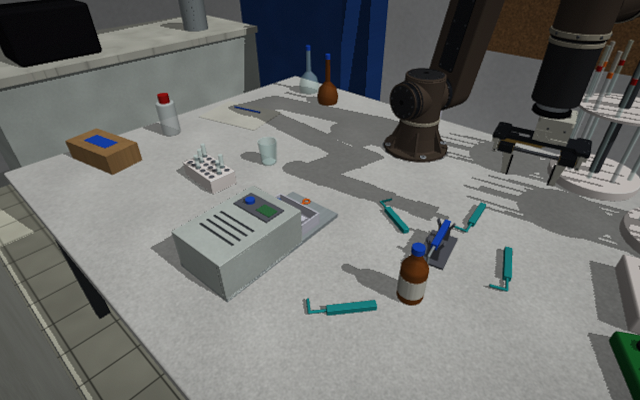

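The hook is back in its rest at top (207,229). The ring is now at top (350.7,191), both jars stand in the tray, and the bystanders are unmoved. One check of the draw length, then hand in.

```bash
python3 -c "
from h import *
t=vision.snapshot('top')
a=onz(t,(350.1,160.8),.036);b=onz(t,(295+279.5/5-.5,90+508.5/5-.5),.036);print(a,b,a-b)
st()
from plant import close_job
print(close_job())"
```

```text
[ 0.64632719 -0.02357205  0.036     ] [ 0.56359077 -0.02500405  0.036     ] [0.08273642 0.001432   0.        ]
t 29.88 pos [0.2942 0.4545 0.2067] rpy [179.9956   0.0026  10.1714] F [ 0.43 -0.25  0.46] M [-0.02 -0.    0.  ] open 0.0877
the job is handed in; nothing more can be done
None
```

The job is done and handed in at 29.9 s. The tray stands drawn out at the stop and the blue hook is back in its rest.

- **Draw:** I put the prong through the ring without touching it. The tray dragged with about 2 N, and I met the stop after about 83 mm of draw. I built the pull up to about 7.5–8 N, roughly 6 N of it on the stop. I held it there about 1.5 s with the position constant, so there was no sign of the stop slipping.
- **Unhooking:** I eased the pull off, centred the prong in the hole and lifted it out, with no push on the tray felt.
- **Last checks:** The pictures show the ring 82.7 mm out from where it started, which agrees with the felt draw. Both jars are standing. The bystanders are where they were, within the detectors' scatter of about 15 mm. The hook is seated at the height and position it was taken from, and the gripper is clear of everything.
- **Disagreements:** The two cameras differed by about 4 mm on the cabinet's position, so I set the prong from tip and ring compared within each camera. The stop itself is out of sight, so its setting could only be judged by feel. No check failed.

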